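# Close a glaze test tile into its carrying press

## Task

Pack the glazed test tile into the small wooden press: lay it flat in the recess, then tuck the blue cover's thin metal edge under the steel lip with the cover tilted, and lower it until it lies flat in front of the end stop. Finally swing the red-handled side clamp over onto the cover and press it down firmly, so that it stays closed. Leave the blue jar, the red jar and the bowl where they stand.

Things in the scene. Friction and masses are not known exactly. Their poses are not given: they have to be found in the camera images.
- press: Fixed wooden press. Origin on the table; x runs from the lip end (-x) to the end stop (+x), +y is the clamp side, z up. Base plate 12 mm thick, x -88..88, y -62..86 mm. Two wooden rails (x -69..69, |y| 33..50, top z 20 mm) carry the cover and form the long sides of the tile pocket
- lip (a point): middle of the steel lip's overhanging edge, underside, at press (-57, 0, 29) mm. The wall face behind it is at x -69, the lip's top at z 35, so the slot over the rails is 12 mm deep and 9 mm high. Cheeks at both ends leave 102 mm between them (|y| 51)
- stop (a point): middle of the end stop's inner face, top edge, at press (69, 0, 36) mm; wooden block 9 mm thick, |y| up to 30
- pocket (a point): middle of the pocket floor, press (8, 0, 12) mm, axes as the press. Pocket 60 mm long in x, 66 mm wide in y; its sides are the rails, its ends low blocks (top z 18.5, 12 mm thick) at |y| 20..33, leaving a 40 mm gap in the middle of each end for a finger
- seat (a point): where the cover's origin lies when closed: press (0, 0, 20) mm, x axes alike; play then 1.5 mm at each end, 3 mm at each side. The cover cannot go in flat (lip and stop overlap it): tilt it about 0.24 rad (0.15 to 0.3), tongue end down, push the tongue home against the wall, then lower the other end past the stop
- tile: white tile with a green glaze band and a thin blue line near its +x end, 62 mm along its x, 56 mm along its y, 6 mm thick, about 0.05 kg; origin under its middle, z up. It fits the pocket with its y axis along the press's x (either way round)
- cover: blue plate 135 x 96 x 8 mm, 0.25 kg; origin under the plate's middle, z up. Its -x edge is a bare-metal tongue (x -67.5..-49.5, 5 mm thick, flush below) that goes under the lip. Wooden grip fin across the middle: 14 mm thick in x, 52 mm long in y, top z 36
- clamp (a joint): angle of the clamp arm in rad: 0 = closed, level, its pad on the closed cover; grows as it opens; about 1.57 = upright; range -0.15 to 2.0. Stiff hinge (friction 0.15 N m): it stays where it is left
- pivot (a point): hinge axis of the clamp arm, press frame (38, 72, 36) mm; the axis runs along the press's x. Closed, the arm points to the press's -y; open, it stands up, its tip about 116 mm over the table. Forked steel post round it, top at z 42
- handle (a point): point on the clamp's red handle, 66 mm along the arm from the hinge axis. The handle is 16 mm wide, 12 mm thick and reaches from 44 to 80 mm along the arm; the steel arm inboard is 12 x 8 mm
- pad (a point): round black rubber pad, 14 mm wide, under the clamp arm 36 mm from the hinge axis; this point is on its lower face; arm, handle and pad weigh 0.1 kg
- blue_jar: bystander: blue jar with a black lid, 56 mm wide, 75 mm high; origin under its middle
- bowl: bystander: pale bowl with an amber rim, 134 mm wide, 78 mm high; origin under its middle
- red_jar: bystander: red jar with a red lid, 50 mm wide, 66 mm high; origin under its middle
There are look-alikes about, which are no part of the job. Several things have the shape of the tile; the one meant has the colours described above.

How it is judged (in metres and radians):
On the way, in this order (a step that is already met when the one before it is completed fails the run):
1. the tile lies flat in the pocket, let go (x of tile in the frame of pocket between -0.004 and 0.004 m and y of tile in the frame of pocket between -0.004 and 0.004 m and z of tile in the frame of pocket between -0.002 and 0.0025 m and angle between the y axis of tile and the x axis of press, either way round below 0.12 rad and angle between tile's own z axis and vertical below 0.05 rad and contact force between the fingers and tile below 0.1 N), for 0.2 s.
2. the cover lies flat, tucked under the lip and in front of the end stop (x of tile in the frame of pocket between -0.004 and 0.004 m and y of tile in the frame of pocket between -0.004 and 0.004 m and z of tile in the frame of pocket between -0.002 and 0.0025 m and angle between the y axis of tile and the x axis of press, either way round below 0.12 rad and angle between tile's own z axis and vertical below 0.05 rad and x of cover in the frame of seat between -0.004 and 0.004 m and y of cover in the frame of seat between -0.005 and 0.005 m and z of cover in the frame of seat between -0.002 and 0.0025 m and angle between cover's own z axis and vertical below 0.035 rad and angle between the x axis of cover and the x axis of press, either way round below 0.08 rad), for 0.2 s.
3. the clamp is pressed down firmly on the cover (over 4 N at the pad) (x of cover in the frame of seat between -0.004 and 0.004 m and y of cover in the frame of seat between -0.005 and 0.005 m and z of cover in the frame of seat between -0.002 and 0.0025 m and angle between cover's own z axis and vertical below 0.035 rad and angle between the x axis of cover and the x axis of press, either way round below 0.08 rad and value of joint clamp between -0.07 and 0.06 rad and contact force between clamp_c2 and cover above 4 N), for 0.1 s.
At the end, for the whole second after the job is handed in: Tile flat in the pocket (4 mm, 0.12 rad; height 2 mm); cover flat on the rails, tongue under the lip (4 mm along, 5 mm across, height 2 mm, tilt 0.035 rad, turn 0.08 rad); clamp down (joint -0.07 to 0.06 rad); tile and cover at rest (all of step 2 and value of joint clamp between -0.07 and 0.06 rad and linear speed of each of tile, cover below 0.01 m/s); the robot touches nothing.
It fails at once if the blue jar is pushed more than 25 mm or tipped over (distance of blue_jar from where it was at the start of the episode above 0.025 m or angle between blue_jar's own z axis and vertical above 0.4 rad).
It fails at once if the red jar is pushed more than 25 mm or tipped over (distance of red_jar from where it was at the start of the episode above 0.025 m or angle between red_jar's own z axis and vertical above 0.4 rad).
It fails at once if the bowl is pushed more than 25 mm or tipped over (distance of bowl from where it was at the start of the episode above 0.025 m or angle between bowl's own z axis and vertical above 0.4 rad).
It also fails if it takes over 66 s, if anything falls off the work surface, if the arm or the gripper's body presses on something with over 40 N, if the wrist force passes 120 N, or if a joint passes its speed limit or range.

## Robot

A 6-joint arm with a two-finger parallel gripper is mounted at the origin on the work surface; the furniture and walls round the work are solid. World frame = base frame: x ahead of the robot, y to its left, z up, the work surface at z = 0. Lengths are in m, angles in degrees, forces in N, time in s.
With the tool pointing down it reaches from about 0.4 to 0.825 m from the base axis. Payload 7 kg.
Tool frame: the origin (TCP) lies midway between the tips of the shut fingers; the grasp point (between the pads) lies ctrl.tcp_to_grasp behind it (ctrl.tcp_to_grasp is the distance from the TCP to the grasp point, in m); z points along the fingers, y is the line along which they close (so a half turn about z gives the same grasp; the last joint's range is limited). The gripper opens to 88 mm and grips with 3 to 60 N. Pads are 19 mm wide; open, the fingers measure 130 mm over their backs; the gripper's body (78 mm by 193 mm) begins 47 mm behind the grasp point.
Start: joints at [84.231, 20.546, 0.682, 0, -70.136, -16.507], TCP at [0.256, 0.625, 0.227] pointing down, gripper open.
Joint ranges: [-176.03, 176.03], [-82.01, 121.73], [-58.28, 71.71], [-173.87, 95.51], [-174.79, -0.11], [-173.66, 173.66]. Speed limits (degrees/s): [136.94, 136.94, 172.46, 180, 180, 180].

## Interface

Orientations are given as [roll, pitch, yaw] about the fixed x, y, z axes, in that order (R = Rz(yaw) Ry(pitch) Rx(roll)).
In Python, from plant import ctrl, imaging, close_job gives the robot as it stands.
- The arm moves only by the shell command python3 -m crank 'ROWS'. ROWS is JSON, a list of rows, each a list of 3 entries, a list of its own where there are three numbers: the shift along the world's x, y, z in m, then the turn, a rotation vector about the world's x, y, z in degrees, then the opening, from -1 (shut) to 1 (fully open), so that 0 is half open. A call has 1 to 12 rows; each row shifts and turns the commanded pose from where the row before left it; what a row does not reach is not made up. A row lasts 1/10 s, in which the tool goes at most 50 mm and 8.59 degrees, less where a joint would pass 70% of its speed; a pose out of reach is approached as far as the arm can. A call is refused whole if a number of a shift passes 0.05 or a number of a turn 8.59, either way. A call with a gripper value outside its range is refused whole. The fingers move at their own pace and stop on an object; the grip force is fixed at half the most. Time passes only in rows, so rows that do not move let the fingers close. It gives the time, the measured TCP pose, the force, the opening and the grip force at its end, in the units of the state.
- ctrl.get_obs(): the state, without advancing time (a new reading comes with each control period).
- imaging.snapshot(name): name is "scene" or "top"; returns (picture, depth): 480x640x3 uint8, blue, green, red; 480x640 float32, m along the optical axis (not along the pixel's ray), 0 where there is no reading.
- imaging.camera_model(name): a dict with "mtx" (3x3 intrinsics, pixels), "R" (3x3) and "t" (3): a world point X has camera coordinates R X + t. Camera axes: x right, y down, z forward; pixel columns grow to the right and rows downward; lengths in m; the calibration is good to about 2 mm. A picture is of the moment at which its call begins. camera_model takes no time and is no camera call.
- close_job(): hands the job in; it is judged then, once.
The state is a dict: "clock": time; "joint_pos": joint angles; "qvel": joint speeds; "tau": joint torques, N m; "tool_pos": TCP position; "orientation": TCP orientation; "force": force on the tool from outside, world axes, zero at the start; "moment": the same for the moment, N m; "opening": finger opening in m; "gripper_force": force on a finger pad.
Only numpy, scipy, OpenCV 4.12 (cv2) and the standard library are available. Lean on these libraries where they do the work, as an engineer would, in place of code of your own. Each camera call takes 0.05 s, during which the arm holds its last target. There are 200 camera calls.

## Working session

There is one attempt and no reset: what is moved stays moved. The work goes in short steps, Python scripts to look and compute and a shell command to move; the robot and the scene stay as the last step left them, time stands still between calls to the robot, and variables do not carry over. Pictures are saved under pics/ and viewed, at most 10 in all, crops included, and the job is handed in when it is done.

```bash
ls; mkdir -p pics; python3 - <<'E'
from plant import ctrl, imaging
import cv2,numpy as np
for n in("scene","top"):
    p,d=imaging.snapshot(n); cv2.imwrite(f"pics/{n}0.png",p); np.save(f"pics/{n}0.npy",d)
    m=imaging.camera_model(n); print(n,m)
print(ctrl.tcp_to_grasp, ctrl.get_obs())
E
```

```text
pics
scene {'mtx': array([[478.95420092,   0.        , 315.42176951],
       [  0.        , 478.95420092, 240.61344402],
       [  0.        ,   0.        ,   1.        ]]), 'R': array([[ 0.74536071, -0.66650873, -0.01426598],
       [-0.40249008, -0.43284196, -0.80662853],
       [ 0.53145004,  0.60697113, -0.59088654]]), 't': array([-0.22655715,  0.30759364,  0.84581134])}
top {'mtx': array([[452.46311244,   0.        , 316.0518337 ],
       [  0.        , 452.46311244, 232.44700687],
       [  0.        ,   0.        ,   1.        ]]), 'R': array([[-8.85221033e-02, -9.96073804e-01,  9.01962836e-04],
       [-9.75905892e-01,  8.65483917e-02, -2.00292453e-01],
       [ 1.99428002e-01, -1.86105401e-02, -9.79735740e-01]]), 't': array([0.19779544, 0.48083541, 1.01652046])}
0.0188 {'clock': 0.1, 'joint_pos': array([ 8.42310860e+01,  2.05865693e+01,  6.38984038e-01, -1.75993972e-02,
       -7.01348155e+01, -1.65068968e+01]), 'qvel': array([ 0.06204881, -0.03681915,  0.05336304,  0.10216731, -0.08146784,
        0.06105267]), 'tau': array([-1.00820806e-03, -5.84162772e+01,  2.93750989e+01,  7.01544151e+00,
        1.02158601e-02, -4.71357362e-05]), 'tool_pos': array([0.25572985, 0.62421485, 0.2257251 ]), 'orientation': array([ 1.79916294e+02, -7.55112532e-03, -2.22817975e+01]), 'force': array([ 0.04936204,  0.32647478, -0.18557518]), 'moment': array([ 0.00680102, -0.01652671, -0.00707577]), 'gripper_force': 0.0, 'opening': 0.08752820090033017}
```

View pics/top0.png

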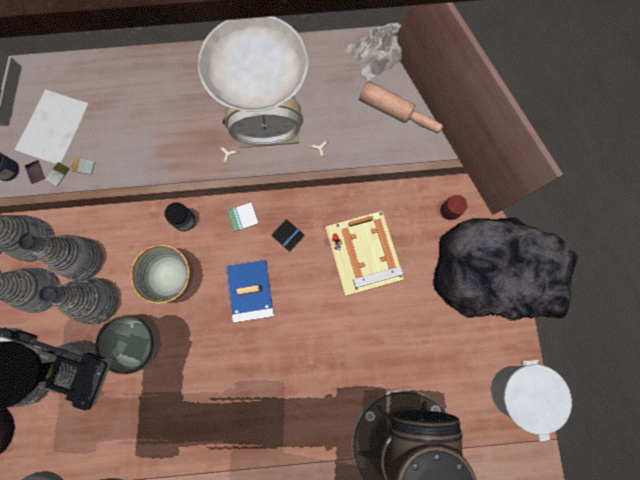

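View pics/scene0.png

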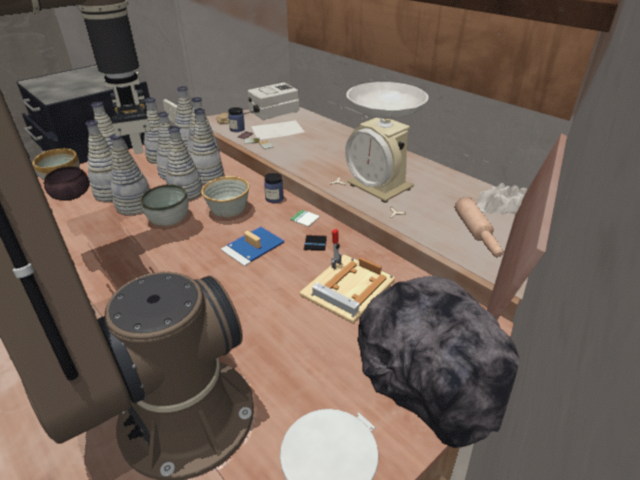

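Tile candidates in the top view are the white/green one (243,216), the dark one with a blue line (288,235), and the small slabs on the shelf (35,172), (57,175) and (84,165). By the description it is (243,216). I'll check that in a close crop.

```bash
cat > h.py <<'E'
import cv2,numpy as np
from plant import ctrl, imaging
def ray(n,uv,z):
    "pixel -> world point on plane z"
    m=imaging.camera_model(n);K,R,t=m["mtx"],m["R"],m["t"]
    d=(np.linalg.inv(K)@np.c_[np.atleast_2d(uv),np.ones(len(np.atleast_2d(uv)))].T)
    C=-R.T@t; w=(R.T@d).T
    return C+w*((z-C[2])/w[:,2])[:,None]
def proj(n,X):
    m=imaging.camera_model(n); c=np.atleast_2d(X)@m["R"].T+m["t"]; p=c@m["mtx"].T; return p[:,:2]/p[:,2:]
def cloud(n,d):
    m=imaging.camera_model(n);K,R,t=m["mtx"],m["R"],m["t"]
    v,u=np.mgrid[:480,:640]; c=np.stack([(u-K[0,2])/K[0,0]*d,(v-K[1,2])/K[1,1]*d,d],-1)
    return (c-t)@R
E
python3 - <<'E'
from h import *
p=cv2.imread("pics/top0.png"); cv2.imwrite("pics/crop0.png",cv2.resize(p[195:330,215:415],None,fx=4,fy=4,interpolation=cv2.INTER_CUBIC))
d=np.load("pics/top0.npy");P=cloud("top",d)
for u,v in[(250,215),(235,290),(350,205),(380,278),(393,241),(248,290),(290,320),(336,238),(334,232),(182,217),(455,207),(162,274)]: print(u,v,P[v,u].round(4),p[v,u])
E
```

```text
250 215 [0.563  0.3121 0.0071] [246 240 239]
235 290 [0.3823 0.3586 0.0078] [161 103  76]
350 205 [0.5676 0.0634 0.0032] [114 132 180]
380 278 [0.3778 0.0149 0.0345] [225 221 220]
393 241 [ 0.4689 -0.0333 -0.0034] [ 96 115 167]
248 290 [0.377  0.3236 0.0369] [145 203 236]
290 320 [0.3008 0.2337 0.0017] [112 130 177]
336 238 [0.4666 0.1132 0.1151] [ 52  52 216]
334 232 [0.5004 0.1104 0.0158] [161 218 231]
182 217 [0.5539 0.4594 0.0778] [36 30 37]
455 207 [ 0.5252 -0.1755  0.0638] [ 44  55 121]
162 274 [0.4359 0.5307 0.0087] [198 212 204]
```

View pics/crop0.png

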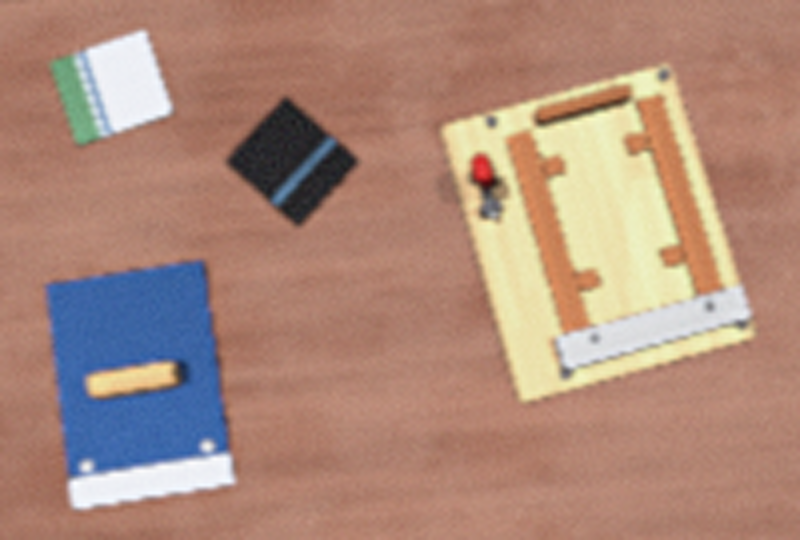

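The crop shows that (110,85), the white tile with the green band and blue line, is the right one. The dark one is a decoy. Next I'll fit the poses.

```bash
cat > fit.py <<'E'
from h import *
def rectfit(n,p,box,z,cond):
    u0,v0,u1,v1=box; s=6
    q=cv2.resize(p[v0:v1,u0:u1],None,fx=s,fy=s,interpolation=cv2.INTER_CUBIC).astype(int)
    m=cond(q).astype(np.uint8); m=cv2.morphologyEx(m,cv2.MORPH_OPEN,np.ones((9,9)))
    c=max(cv2.findContours(m,cv2.RETR_EXTERNAL,cv2.CHAIN_APPROX_NONE)[0],key=cv2.contourArea)
    uv=(c[:,0]+.5)/s-.5+[u0,v0]
    w=ray(n,uv,z)[:,:2]*1000
    return cv2.minAreaRect(w.astype(np.float32)), cv2.boxPoints(cv2.minAreaRect(w.astype(np.float32)))
if __name__=="__main__":
    p=cv2.imread("pics/top0.png")
    wood=np.array([112,130,178])
    far=lambda q: np.abs(q-wood).sum(-1)>90
    print("tile",rectfit("top",p,(220,197,266,238),.006,far))
    blue=lambda q: (q[...,0]-q[...,2]>10)
    print("cover blue",rectfit("top",p,(220,255,282,330),.008,blue))
    print("cover all",rectfit("top",p,(220,255,282,330),.0065,far))
    print("fin",rectfit("top",p,(232,280,264,300),.036,lambda q:q[...,2]-q[...,0]>10))
    print("press",rectfit("top",p,(318,205,412,300),.012,lambda q:q[...,1]>172))
    print("lip",rectfit("top",p,(345,262,408,294),.035,lambda q:(q[...,1]>160)&(q[...,2]-q[...,0]<25)))
E
python3 fit.py
```

```text
tile (((561.9719848632812, 330.40435791015625), (58.14527130126953, 61.997100830078125), 14.249358177185059), array([[526.16376, 353.29318],
       [541.4239 , 293.20352],
       [597.7802 , 307.51553],
       [582.5201 , 367.6052 ]], dtype=float32))
cover blue (((387.005859375, 325.3572692871094), (119.14476013183594, 97.12076568603516), 3.649153709411621), array([[324.46356, 370.0276 ],
       [330.64496, 273.10376],
       [449.54816, 280.68695],
       [443.36676, 377.61078]], dtype=float32))
cover all (((378.6439514160156, 323.666015625), (137.17105102539062, 100.12313079833984), 3.563171148300171), array([[307.07974, 369.3683 ],
       [313.30228, 269.43872],
       [450.20816, 277.96375],
       [443.98563, 377.8933 ]], dtype=float32))
fin (((378.3101501464844, 324.055908203125), (15.61009407043457, 53.85550308227539), 3.883455276489258), array([[368.69928, 350.3932 ],
       [372.34674, 296.66138],
       [387.92102, 297.71863],
       [384.27356, 351.45044]], dtype=float32))
press (((445.99896240234375, 43.01420593261719), (176.18753051757812, 148.14651489257812), 10.541970252990723), array([[345.84    ,  99.71993 ],
       [372.94424 , -45.926033],
       [546.15796 , -13.691521],
       [519.0537  , 131.95444 ]], dtype=float32))
lip (((381.59197998046875, 19.53701400756836), (21.343326568603516, 115.79987335205078), 10.477510452270508), array([[360.56918 ,  74.530914],
       [381.62735 , -39.338158],
       [402.61478 , -35.456886],
       [381.5566  ,  78.412186]], dtype=float32))
```

```bash
python3 - <<'E'
from h import *
d=np.load("pics/top0.npy");P=cloud("top",d)
for u in (215,243,270):
  for v in (205,200,195,190,185,180,170): print(u,v,(P[v,u]*1000).round())
E
python3 -m crank '[[[0.044,-0.042,0],[0,0,-7.65],1],[[0.044,-0.042,0],[0,0,-7.65],1],[[0.044,-0.042,0],[0,0,-7.65],1],[[0.044,-0.042,0],[0,0,-7.65],1],[[0.044,-0.042,0],[0,0,-7.65],1],[[0.044,-0.042,0],[0,0,-7.65],1],[[0.042,-0.042,0],[0,0,-7.6],1],[[0,0,0],[0,0,0],1],[[0,0,0],[0,0,0],1],[[0,0,0],[0,0,0],1]]'
python3 -c "
from h import *
print(ctrl.get_obs()['joint_pos'])"
```

```text
215 205 [599. 399.  -1.]
215 200 [611. 398.   1.]
215 195 [624. 397.  -0.]
215 190 [627. 390.  33.]
215 185 [634. 386.  49.]
215 180 [646. 386.  49.]
215 170 [670. 384.  52.]
243 205 [590. 328.   6.]
243 200 [604. 328.   1.]
243 195 [619. 328.  -4.]
243 190 [627. 325.  11.]
243 185 [629. 320.  45.]
243 180 [640. 318.  49.]
243 170 [665. 317.  50.]
270 205 [586. 262.   1.]
270 200 [598. 261.   3.]
270 195 [612. 260.   1.]
270 190 [625. 259.   1.]
270 185 [627. 256.  35.]
270 180 [634. 253.  52.]
270 170 [660. 252.  49.]
clock: 1.1
tool_pos: [0.5079, 0.3823, 0.2263]
orientation: [180.0, -0.0, -75.7]
force: [-0.8, 0.9, -0.6]
opening: 0.0876
gripper_force: 0.0
[ 5.45230852e+01  1.69098779e+01 -4.60617969e+00 -1.20410085e-02
 -6.85087200e+01 -4.02515993e+01]
```

```bash
python3 -m crank '[[[0.018,-0.0175,-0.01],[0,0,0],0.55],[[0.018,-0.0175,-0.03],[0,0,0],0.55],[[0.018,-0.017,-0.03],[0,0,0],0.55],[[0,0,-0.04],[0,0,0],0.55],[[0,0,-0.03],[0,0,0],0.55],[[0,0,-0.03],[0,0,0],0.55],[[0,0,0],[0,0,0],0.55],[[0,0,0],[0,0,0],0.55]]'
```

```text
clock: 1.9
tool_pos: [0.5618, 0.3311, 0.0568]
orientation: [180.0, -0.0, -75.6]
force: [0.0, 0.4, 1.5]
opening: 0.0678
gripper_force: 0.0
```

```bash
python3 -m crank '[[[0,-0.0005,-0.02],[0,0,0],0.55],[[0,0,-0.02],[0,0,0],0.55],[[0,0,-0.01],[0,0,0],0.55],[[0,0,-0.0035],[0,0,0],0.55],[[0,0,0],[0,0,0],0.55]]'; python3 -m crank '[[[0,0,0],[0,0,0],-1],[[0,0,0],[0,0,0],-1],[[0,0,0],[0,0,0],-1],[[0,0,0],[0,0,0],-1],[[0,0,0],[0,0,0],-1],[[0,0,0],[0,0,0],-1]]'
```

```text
clock: 2.4
tool_pos: [0.5626, 0.3302, 0.0039]
orientation: [-180.0, 0.0, -75.7]
force: [0.5, -0.1, 0.1]
opening: 0.0679
gripper_force: 0.0
clock: 3.0
tool_pos: [0.5627, 0.3301, 0.0041]
orientation: [-179.9, 0.0, -75.8]
force: [-1.6, 0.0, 6.7]
opening: 0.0546
gripper_force: 30.0
```

```bash
python3 -m crank '[[[0,0,0.03],[0,0,0],-1],[[0,0,0.05],[0,0,0],-1],[[0,0,0.05],[0,0,0],-1],[[0,0,0.03],[0,0,0],-1],[[-0.011,-0.03,0],[0,0,-0.5],-1],[[-0.011,-0.03,0],[0,0,-0.5],-1],[[-0.011,-0.03,0],[0,0,-0.5],-1],[[-0.011,-0.03,0],[0,0,-0.5],-1],[[-0.011,-0.03,0],[0,0,-0.5],-1],[[-0.011,-0.03,0],[0,0,-0.5],-1],[[-0.011,-0.03,0],[0,0,-0.5],-1],[[-0.011,-0.03,0],[0,0,-0.2],-1]]'; python3 -m crank '[[[-0.01,-0.03,0],[0,0,0],-1],[[-0.005,-0.015,0],[0,0,0],-1],[[0,0,0],[0,0,0],-1],[[0,0,0],[0,0,0],-1],[[0,0,0],[0,0,0],-1]]'
```

```text
clock: 4.2
tool_pos: [0.4734, 0.0883, 0.163]
orientation: [180.0, 0.0, -79.5]
force: [0.4, -0.2, 0.1]
opening: 0.0547
gripper_force: 30.0
clock: 4.7
tool_pos: [0.4598, 0.0453, 0.1631]
orientation: [-180.0, 0.0, -79.5]
force: [0.8, -0.5, -0.1]
opening: 0.0548
gripper_force: 30.0
```

```bash
python3 -m crank '[[[-0.0037,-0.013,-0.01],[0,0,0],-1],[[0,0,-0.03],[0,0,0],-1],[[0,0,-0.04],[0,0,0],-1],[[0,0,-0.04],[0,0,0],-1],[[0,0,0],[0,0,0],-1],[[0,0,0],[0,0,0],-1]]'; python3 - <<'E'
from h import *
p,d=imaging.snapshot("top"); cv2.imwrite("pics/top1.png",p)
a=cv2.resize(p[190:310,310:420],(440,480),interpolation=cv2.INTER_CUBIC)
p,d=imaging.snapshot("scene"); b=cv2.resize(p[220:340,290:380],(360,480),interpolation=cv2.INTER_CUBIC)
cv2.imwrite("pics/c1.png",np.hstack([a,b]))
E
```

```text
clock: 5.3
tool_pos: [0.4552, 0.0313, 0.0429]
orientation: [179.9, -0.1, -79.4]
force: [0.2, 0.7, -0.5]
opening: 0.0542
gripper_force: 30.0
```

View pics/c1.png

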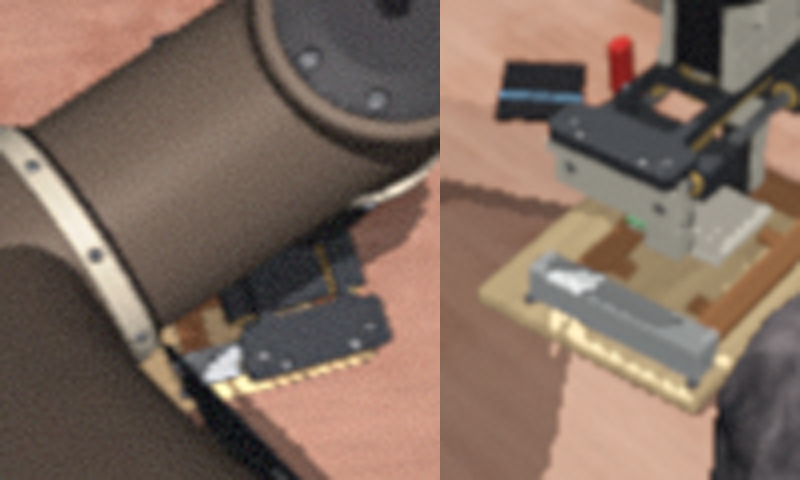

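The arm hides the pocket from the top camera. In the scene view (right panel, about 640,220) the tile hangs over the pocket between the rails. I'll lower it now.

```bash
python3 -m crank '[[[0.0008,0.0008,-0.01],[0,0,0],-1],[[0,0,-0.01],[0,0,0],-1],[[0,0,-0.005],[0,0,0],-1],[[0,0,0],[0,0,0],-1],[[0,0,0],[0,0,0],-1]]'
```

```text
clock: 5.9
tool_pos: [0.4563, 0.0323, 0.018]
orientation: [180.0, -0.0, -79.5]
force: [0.7, -0.4, -0.4]
opening: 0.055
gripper_force: 30.0
```

```bash
python3 -m crank '[[[0,0,-0.0015],[0,0,0],-1],[[0,0,0],[0,0,0],-1]]'; python3 -m crank '[[[0,0,0],[0,0,0],0.5],[[0,0,0],[0,0,0],0.5],[[0,0,0],[0,0,0],0.5],[[0,0,0],[0,0,0],0.5],[[0,0,0.02],[0,0,0],0.5],[[0,0,0.04],[0,0,0],0.5],[[0,0,0.05],[0,0,0],0.5],[[0,0,0.04],[0,0,0],0.5]]'
python3 -m crank '[[[-0.012,0.036,0],[0,0,-0.9],0.5],[[-0.012,0.036,0],[0,0,-0.9],0.5],[[-0.012,0.036,0],[0,0,-0.9],0.5],[[-0.01,0.036,0],[0,0,-0.9],0.5],[[-0.01,0.036,0],[0,0,-0.9],0],[[-0.01,0.036,0],[0,0,-0.9],0],[[-0.01,0.036,0],[0,0,-0.8],0],[[-0.002,0.036,0],[0,0,-0.5],0],[[0,0,0],[0,0,0],0],[[0,0,0],[0,0,0],0]]'; python3 - <<'E'
from h import *
p,d=imaging.snapshot("top"); cv2.imwrite("pics/top2.png",p)
cv2.imwrite("pics/c2.png",cv2.resize(p[190:310,310:420],(660,600),interpolation=cv2.INTER_CUBIC)[:600])
E
```

```text
clock: 6.1
tool_pos: [0.4564, 0.0324, 0.0166]
orientation: [-180.0, 0.0, -79.5]
force: [0.1, 0.5, -0.4]
opening: 0.0547
gripper_force: 30.0
clock: 6.9
tool_pos: [0.4565, 0.0323, 0.1692]
orientation: [-179.9, 0.0, -79.5]
force: [1.1, 0.4, 0.3]
opening: 0.0657
gripper_force: 0.0
clock: 7.9
tool_pos: [0.3779, 0.3209, 0.1661]
orientation: [180.0, -0.0, -86.1]
force: [-0.4, -0.5, 0.1]
opening: 0.044
gripper_force: 0.0
```

View pics/c2.png

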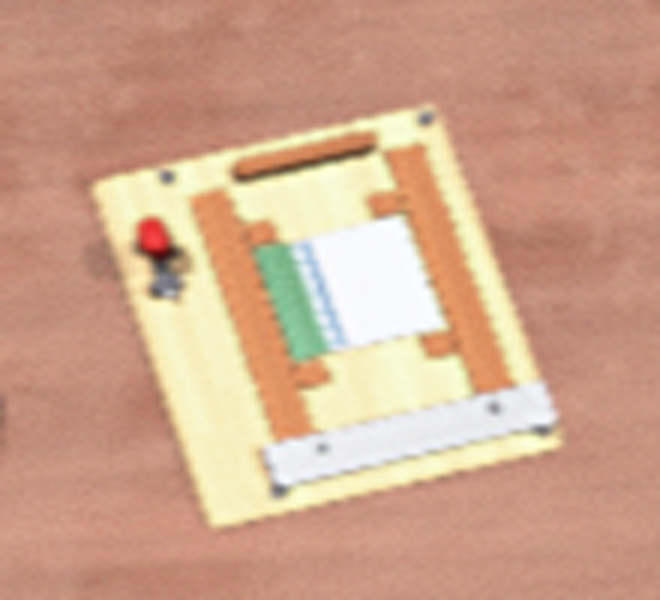

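The tile (about 345,290) lies flat and square in the pocket between the rails and end blocks. Now the cover.

```bash
python3 -m crank '[[[0.0004,0.003,-0.04],[0,0,0.2],0],[[0,0,-0.05],[0,0,0],0],[[0,0,-0.04],[0,0,0],0],[[0,0,-0.015],[0,0,0],0],[[0,0,-0.010],[0,0,0],0],[[0,0,0],[0,0,0],0],[[0,0,0],[0,0,0],0]]'
```

```text
clock: 8.65
tool_pos: [0.3793, 0.3236, 0.0124]
orientation: [-180.0, 0.1, -86.0]
force: [-0.3, -0.1, 0.6]
opening: 0.0435
gripper_force: 0.0
```

```bash
python3 -m crank '[[[0,0,0],[0,0,0],-1],[[0,0,0],[0,0,0],-1],[[0,0,0],[0,0,0],-1],[[0,0,0],[0,0,0],-1],[[0,0,0],[0,0,0],-1],[[0,0,0],[0,0,0],-1]]'
```

```text
clock: 9.25
tool_pos: [0.3788, 0.3236, 0.0119]
orientation: [-180.0, 0.0, -86.0]
force: [-0.7, -0.7, 5.1]
opening: 0.0139
gripper_force: 30.0
```

```bash
python3 -m crank '[[[0,0,0.02],[0,0,0],-1],[[0,0,0.05],[0,0,0],-1],[[0,0,0.05],[0,0,0],-1],[[0,0,0.05],[0,0,0],-1],[[0.009,-0.03,0],[0,0,1],-1],[[0.009,-0.03,0],[0,0,1],-1],[[0.009,-0.03,0],[0,0,1],-1],[[0.009,-0.03,0],[0,0,1],-1],[[0.009,-0.03,0],[0,0,1],-1],[[0.009,-0.03,0],[0,0,1],-1],[[0.009,-0.03,0],[0,0,0.5],-1],[[0.009,-0.03,0],[0,0,0],-1]]'; python3 -m crank '[[[0.0075,-0.03,0],[0,0,0],-1],[[0,-0.02,0],[0,0,0],-1],[[0,0,0],[1.15,-6.2,0],-1],[[0,0,0],[1.15,-6.2,0],-1],[[0,0,0],[0,0,0],-1],[[0,0,0],[0,0,0],-1],[[0,0,0],[0,0,0],-1]]'; cat > pf.py <<'E'
from h import *
from scipy.spatial.transform import Rotation as Ro
o=ctrl.get_obs(); a=np.deg2rad(10.54); Rp=Ro.from_euler('z',a)
R=Rp.inv()*Ro.from_euler('xyz',o['orientation'],degrees=True)
p=Rp.inv().apply(o['tool_pos']*1000-[448.2,31.2,0])
z=-R.apply([0,0,1]); y=R.apply([0,1,0]); x=-y if y[0]<0 else y
O=p-11.9*z
print("press TCP",p.round(2),"cover x",x.round(4),"z",z.round(4),"tilt",np.arcsin(x[2]).round(4),"yaw",np.arctan2(x[1],x[0]).round(4))
print("O",O.round(2),"T",(O-67.5*x).round(2),"far",(O+67.5*x).round(2),"F press",Rp.inv().apply(o['force']).round(1),"open",o['opening'],o['joint_pos'].round(1))
E
python3 pf.py
```

```text
clock: 10.45
tool_pos: [0.4504, 0.082, 0.1811]
orientation: [179.9, 0.0, -79.5]
force: [1.2, 0.2, -2.1]
opening: 0.0134
gripper_force: 30.0
clock: 11.15
tool_pos: [0.4588, 0.0339, 0.182]
orientation: [-167.4, 0.0, -79.5]
force: [-0.4, 0.8, -1.6]
opening: 0.0139
gripper_force: 30.0
press TCP [ 10.93   0.69 182.02] cover x [0.9759 0.     0.2184] z [-2.184e-01 -2.000e-04  9.759e-01] tilt 0.2202 yaw 0.0
O [ 13.53   0.69 170.4 ] T [-52.34   0.69 155.66] far [ 79.4    0.69 185.15] F press [-0.3  0.9 -1.6] open 0.013863102371022474 [ 33.1  -6.4 -41.2   6.9 -43.7 -27.1]
```

```bash
python3 -m crank '[[[0.0002,-0.0009,-0.03],[0,0,0],-1],[[0,0,-0.04],[0,0,0],-1],[[0,0,-0.04],[0,0,0],-1],[[0,0,-0.018],[0,0,0],-1],[[0,0,0],[0,0,0],-1],[[0,0,0],[0,0,0],-1]]'; python3 pf.py; python3 - <<'E'
from h import *
p,d=imaging.snapshot("scene"); cv2.imwrite("pics/s3.png",p)
cv2.imwrite("pics/c3.png",cv2.resize(p[200:340,280:420],(600,600),interpolation=cv2.INTER_CUBIC))
E
```

```text
clock: 11.75
tool_pos: [0.4594, 0.0328, 0.0537]
orientation: [-167.4, -0.1, -79.5]
force: [0.5, 0.1, -2.3]
opening: 0.0133
gripper_force: 30.0
press TCP [11.29 -0.5  53.7 ] cover x [ 0.9761 -0.      0.2174] z [-2.174e-01  9.000e-04  9.761e-01] tilt 0.2191 yaw -0.0
O [13.88 -0.51 42.09] T [-52.01  -0.51  27.41] far [79.76 -0.51 56.76] F press [ 0.6  0.  -2.3] open 0.0132886220769671 [ 32.1   5.1 -54.2  14.  -19.5 -34.4]
```

View pics/c3.png

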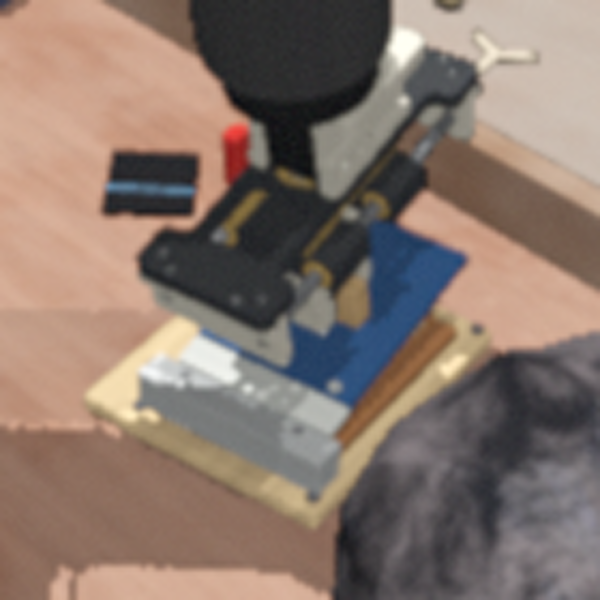

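The scene view shows the tilted cover in line with the press, its tongue just in front of the lip (about 250,380) and its far end above the stop. Joint 3 is near its limit, so I'll ease the tilt to 0.18 and go down.

```bash
python3 -m crank '[[[0,0,0],[-0.39,2.11,0],-1],[[0,0,-0.004],[0,0,0],-1],[[0,0,-0.003],[0,0,0],-1],[[0,0,0],[0,0,0],-1],[[0,0,0],[0,0,0],-1]]'; python3 pf.py
```

```text
clock: 12.3
tool_pos: [0.4581, 0.0323, 0.0466]
orientation: [-169.5, -0.0, -79.5]
force: [0.1, -0.1, -1.6]
opening: 0.0136
gripper_force: 30.0
press TCP [ 9.93 -0.77 46.6 ] cover x [ 9.833e-01 -2.000e-04  1.819e-01] z [-1.819e-01  2.000e-04  9.833e-01] tilt 0.1829 yaw -0.0002
O [12.09 -0.77 34.9 ] T [-54.28  -0.76  22.62] far [78.47 -0.79 47.17] F press [ 0.  -0.1 -1.6] open 0.013605663570670527 [ 31.8   6.8 -51.7  10.2 -22.  -30.3]
```

```bash
python3 -m crank '[[[0.0001,0.0005,-0.0014],[0,0,0],-1],[[0,0,0],[0,0,0],-1],[[-0.003,-0.0006,0],[0,0,0],-1],[[-0.003,-0.0006,0],[0,0,0],-1],[[-0.003,-0.0006,0],[0,0,0],-1],[[0,0,0],[0,0,0],-1],[[0,0,0],[0,0,0],-1]]'; python3 pf.py
```

```text
clock: 13.0
tool_pos: [0.4496, 0.0313, 0.0453]
orientation: [-169.5, 0.0, -79.5]
force: [0.9, 0.3, -1.8]
opening: 0.0134
gripper_force: 30.0
press TCP [ 1.36 -0.18 45.28] cover x [ 9.833e-01 -1.000e-04  1.819e-01] z [-1.819e-01 -1.000e-04  9.833e-01] tilt 0.183 yaw -0.0001
O [ 3.52 -0.18 33.58] T [-62.85  -0.17  21.3 ] far [69.9  -0.19 45.86] F press [ 0.9  0.1 -1.8] open 0.01344097885226969 [ 32.3   6.2 -53.   10.6 -21.4 -31.4]
```

```bash
python3 -m crank '[[[-0.002,-0.0004,0],[0,0,0],-1],[[-0.002,-0.0004,0],[0,0,0],-1],[[-0.001,-0.0002,0],[0,0,0],-1],[[0,0,0],[0,0,0],-1],[[0,0,0],[0,0,0],-1]]'; python3 pf.py;  python3 -m crank '[[[-0.001,-0.0002,0],[0,0,0],-1],[[-0.0005,-0.0001,0],[0,0,0],-1],[[0,0,0],[0,0,0],-1],[[0,0,0],[0,0,0],-1]]'; python3 pf.py
```

```text
clock: 13.5
tool_pos: [0.4446, 0.0302, 0.0452]
orientation: [-169.5, -0.0, -79.5]
force: [0.5, -0.1, -2.3]
opening: 0.0142
gripper_force: 30.0
press TCP [-3.73 -0.28 45.2 ] cover x [ 9.833e-01 -2.000e-04  1.817e-01] z [-0.1817  0.      0.9833] tilt 0.1827 yaw -0.0002
O [-1.57 -0.28 33.5 ] T [-67.94  -0.27  21.24] far [64.81 -0.3  45.77] F press [ 0.5 -0.2 -2.3] open 0.01423432907797348 [ 32.6   5.7 -53.7  10.9 -21.3 -31.9]
clock: 13.9
tool_pos: [0.4443, 0.0306, 0.0457]
orientation: [-169.4, 0.0, -79.4]
force: [4.5, -0.9, -4.5]
opening: 0.0135
gripper_force: 30.0
press TCP [-3.98  0.12 45.73] cover x [9.829e-01 3.000e-04 1.839e-01] z [-1.839e-01 -7.000e-04  9.829e-01] tilt 0.1849 yaw 0.0003
O [-1.79  0.13 34.03] T [-68.14   0.12  21.62] far [64.56  0.15 46.44] F press [ 4.2 -1.7 -4.5] open 0.01345360063068941 [ 32.7   5.6 -53.8  11.  -21.2 -32.1]
```

```bash
python3 -m crank '[[[0.0004,0,-0.0010],[0,0,0],-1],[[0.0007,0.0001,-0.002],[-0.33,1.77,0],-1],[[0.0007,0.0001,-0.0021],[-0.33,1.77,0],-1],[[0,0,0],[0,0,0],-1],[[0,0,0],[0,0,0],-1]]'; python3 pf.py
```

```text
clock: 14.4
tool_pos: [0.4455, 0.0305, 0.0401]
orientation: [-173.0, 0.0, -79.5]
force: [3.0, 2.5, -1.8]
opening: 0.014
gripper_force: 30.0
press TCP [-2.77 -0.22 40.12] cover x [ 9.926e-01 -6.000e-04  1.211e-01] z [-1.211e-01 -3.000e-04  9.926e-01] tilt 0.1214 yaw -0.0006
O [-1.33 -0.22 28.3 ] T [-68.34  -0.18  20.13] far [65.67 -0.25 36.48] F press [ 3.4  1.9 -1.8] open 0.013968710679726234 [ 31.6   8.1 -48.9   5.5 -26.6 -25.9]
```

```bash
python3 -m crank '[[[0.0007,0.0001,-0.0019],[-0.32,1.7,0],-1],[[0.0006,0.0001,-0.0019],[-0.32,1.7,0],-1],[[0,0,0],[0,0,0],-1],[[0,0,0],[0,0,0],-1]]'; python3 pf.py; python3 -m crank '[[[0.0005,0.0001,-0.0019],[-0.32,1.72,0],-1],[[0.0004,0.0001,-0.0019],[-0.32,1.72,0],-1],[[0,0,0],[0,0,0],-1],[[0,0,0],[0,0,0],-1]]'; python3 pf.py
```

```text
clock: 14.8
tool_pos: [0.4464, 0.0303, 0.0363]
orientation: [-176.5, -0.0, -79.5]
force: [2.6, 2.0, -2.1]
opening: 0.0138
gripper_force: 30.0
press TCP [-1.97 -0.5  36.28] cover x [ 9.981e-01 -5.000e-04  6.090e-02] z [-6.090e-02  2.000e-04  9.981e-01] tilt 0.061 yaw -0.0005
O [-1.24 -0.51 24.4 ] T [-68.62  -0.48  20.29] far [66.13 -0.54 28.52] F press [ 2.9  1.5 -2.1] open 0.013788441847712905 [ 30.4  10.4 -44.9   2.3 -31.4 -21.8]
clock: 15.2
tool_pos: [0.447, 0.0304, 0.0324]
orientation: [180.0, -0.0, -79.5]
force: [2.3, 0.5, -2.9]
opening: 0.0136
gripper_force: 30.0
press TCP [-1.36 -0.57 32.45] cover x [ 1.e+00 -5.e-04 -4.e-04] z [4.e-04 3.e-04 1.e+00] tilt -0.0004 yaw -0.0005
O [-1.37 -0.58 20.55] T [-68.87  -0.54  20.57] far [66.13 -0.61 20.52] F press [ 2.4  0.  -2.9] open 0.013625451137690143 [ 29.2  12.7 -41.3   0.  -36.  -18.8]
```

```bash
python3 -m crank '[[[0,0,-0.0006],[0,0,0],-1],[[0,0,0],[0,0,0],-1],[[0,0,0],[0,0,0],0],[[0,0,0],[0,0,0],0],[[0,0,0],[0,0,0],0],[[0,0,0.02],[0,0,0],0],[[0,0,0.04],[0,0,0],0],[[0,0,0.05],[0,0,0],0],[[0,0,0.035],[0,0,0],0],[[0.005,0.03,0],[0,0,0],-1],[[0.005,0.03,0],[0,0,0],-1],[[0.005,0.03,0],[0,0,0],-1]]'; python3 -m crank '[[[0.005,0.03,0],[0,0,0],-1],[[0,0.04,0],[0,0,0],-1],[[0,0.04,0],[0,0,0],-1],[[0,0.04,0],[0,0,0],-1],[[0,0.04,0],[0,0,0],-1],[[0,0,0],[0,0,0],-1]]'; python3 - <<'E'
from h import *
p,d=imaging.snapshot("top"); cv2.imwrite("pics/top4.png",p)
cv2.imwrite("pics/c4.png",cv2.resize(p[190:310,310:420],(550,600),interpolation=cv2.INTER_CUBIC))
from fit import rectfit
print(rectfit("top",p,(318,205,412,300),.028,lambda q:(q[...,0]-q[...,2]>30)))
P=cloud("top",d); print(P[225:275:10,370].round(4))
u,v=[int(round(x)) for x in proj("top",[.4725,.109,.09])[0]]; print(u,v)
r=p.astype(int)[215:260,320:350]; m=(r[...,2]>150)&(r[...,1]<80); print(np.argwhere(m).mean(0)+[215,320]); print(P[215:260,320:350][m].round(3))
E
```

```text
clock: 16.4
tool_pos: [0.4618, 0.1212, 0.1773]
orientation: [179.9, 0.0, -79.5]
force: [0.1, 0.3, -1.2]
opening: 0.0254
gripper_force: 0.0
clock: 17.0
tool_pos: [0.4669, 0.3142, 0.1762]
orientation: [179.9, -0.0, -79.3]
force: [-0.5, -1.6, 0.3]
opening: 0.0007
gripper_force: 0.0
(((455.6028747558594, 34.27171325683594), (117.99188232421875, 94.9375991821289), 10.511486053466797), array([[388.93713  ,  70.18112  ],
       [406.25684  , -23.163267 ],
       [522.2686   ,  -1.6376953],
       [504.9489   ,  91.706696 ]], dtype=float32))
[[0.5077 0.0229 0.0266]
 [0.4831 0.0257 0.0275]
 [0.4591 0.0283 0.0263]
 [0.4349 0.0312 0.0275]
 [0.4109 0.0341 0.029 ]]
337 237
[237.1 335.2]
[[0.476 0.115 0.115]
 [0.474 0.117 0.116]
 [0.473 0.115 0.116]
 [0.474 0.112 0.114]
 [0.472 0.117 0.114]
 [0.471 0.115 0.115]
 [0.471 0.113 0.117]
 [0.469 0.117 0.117]
 [0.469 0.115 0.118]
 [0.469 0.113 0.116]
 [0.469 0.111 0.114]
 [0.467 0.117 0.113]
 [0.466 0.116 0.117]
 [0.466 0.113 0.117]
 [0.467 0.111 0.114]
 [0.48  0.116 0.036]
 [0.465 0.118 0.115]
 [0.465 0.116 0.115]
 [0.464 0.114 0.118]
 [0.464 0.111 0.117]]
```

View pics/c4.png

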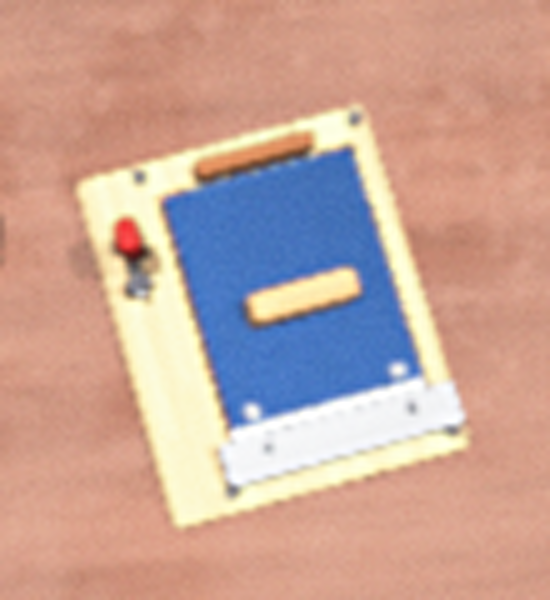

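The cover (about 290,290) lies flat in front of the stop and under the lip, turned 10.5° like the press. The clamp (130,240) stands upright, slightly past vertical. I'll go round to its +y side.

```bash
python3 -m crank '[[[0,-0.03,0],[0,0,0],-1],[[0,-0.04,-0.01],[0,0,0],-1],[[0,-0.04,-0.02],[0,0,0],-1],[[0,-0.04,-0.02],[0,0,0],-1],[[0,-0.02,-0.025],[0,0,0],-1],[[0,0,0],[0,0,0],-1],[[0,0,0],[0,0,0],-1]]'; python3 pf.py
```

```text
clock: 17.75
tool_pos: [0.4668, 0.1392, 0.1018]
orientation: [179.9, -0.1, -79.6]
force: [0.3, 0.3, 0.4]
opening: 0.0005
gripper_force: 0.0
press TCP [ 38.04 102.83 101.79] cover x [ 1.     -0.0019 -0.0025] z [2.5e-03 9.0e-04 1.0e+00] tilt -0.0025 yaw -0.0019
O [ 38.01 102.82  89.89] T [-29.49 102.95  90.06] far [105.51 102.68  89.72] F press [0.3 0.2 0.4] open 0.0005287919754819842 [ 39.8  10.1 -32.1  -0.  -48.  -29.3]
```

```bash
python3 -m crank '[[[0.0014,-0.0077,-0.002],[0,0,0],-1],[[0.0014,-0.0077,0],[0,0,0],-1],[[0.0022,-0.0118,0],[0,0,0],-1],[[0.0022,-0.0118,-0.001],[0,0,0],-1],[[0.0018,-0.0098,-0.004],[0,0,0],-1],[[0.0018,-0.0098,-0.0055],[0,0,0],-1],[[0,0,0],[0,0,0],-1]]'; python3 pf.py; python3 -m crank '[[[0.0015,-0.0083,-0.008],[0,0,0],-1],[[0.0015,-0.0083,-0.008],[0,0,0],-1],[[0.0008,-0.004,-0.0075],[0,0,0],-1],[[0.0008,-0.004,-0.0075],[0,0,0],-1],[[0.0003,-0.0015,-0.005],[0,0,0],-1],[[0.0002,-0.0015,-0.005],[0,0,0],-1],[[0,0,0],[0,0,0],-1]]'; python3 pf.py
```

```text
clock: 18.45
tool_pos: [0.4774, 0.0802, 0.0885]
orientation: [179.8, -0.1, -79.6]
force: [0.6, 0.2, 0.2]
opening: 0.0005
gripper_force: 0.0
press TCP [37.67 42.83 88.45] cover x [ 1.     -0.0017 -0.0034] z [0.0034 0.001  1.    ] tilt -0.0034 yaw -0.0017
O [37.63 42.82 76.55] T [-29.87  42.94  76.78] far [105.13  42.7   76.32] F press [0.6 0.1 0.2] open 0.0005407491524748577 [ 32.9  10.9 -33.3  -0.  -46.  -22.4]
clock: 19.15
tool_pos: [0.4824, 0.0539, 0.0475]
orientation: [179.8, -0.0, -79.5]
force: [0.7, -0.7, -0.5]
opening: 0.0002
gripper_force: 0.0
press TCP [37.76 16.07 47.54] cover x [ 1.0e+00 -5.0e-04 -3.2e-03] z [3.2e-03 7.0e-04 1.0e+00] tilt -0.0032 yaw -0.0005
O [37.73 16.06 35.64] T [-29.77  16.09  35.85] far [105.23  16.03  35.42] F press [ 0.5 -0.8 -0.5] open 0.00018116408723535356 [ 29.6  14.4 -35.7  -0.  -40.1 -19.1]
```

```bash
python3 -m crank '[[[0,0,-0.002],[0,0,0],-1],[[0,0,-0.002],[0,0,0],-1],[[0,0,-0.001],[0,0,0],-1],[[0,0,0],[0,0,0],-1]]';  python3 - <<'E'
from h import *
p,d=imaging.snapshot("scene")
cv2.imwrite("pics/c5.png",cv2.resize(p[200:340,280:420],(600,600),interpolation=cv2.INTER_CUBIC))
E
```

```text
clock: 19.55
tool_pos: [0.4829, 0.0543, 0.0433]
orientation: [179.9, -0.0, -79.5]
force: [0.1, -0.5, 1.0]
opening: 0.0001
gripper_force: 0.0
```

View pics/c5.png

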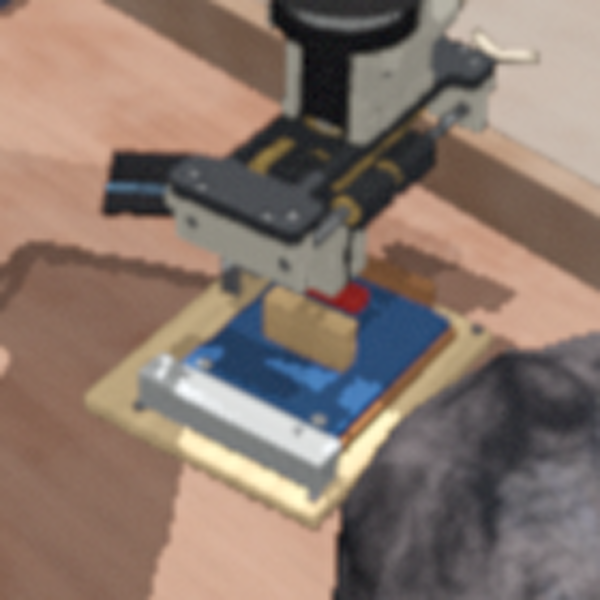

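The clamp is down: the red handle (345,298) lies over the cover beneath the fingers. Next I'll press it firmly.

```bash
python3 -m crank '[[[0,0,-0.0015],[0,0,0],-1],[[0,0,-0.001],[0,0,0],-1],[[0,0,0],[0,0,0],-1],[[0,0,0],[0,0,0],-1]]'; python3 -m crank '[[[0,0,-0.001],[0,0,0],-1],[[0,0,-0.001],[0,0,0],-1],[[0,0,0],[0,0,0],-1],[[0,0,0],[0,0,0],-1]]'
```

```text
clock: 20.0
tool_pos: [0.4831, 0.0543, 0.042]
orientation: [179.9, -0.0, -79.4]
force: [-4.8, -0.3, 16.4]
opening: 0.0003
gripper_force: 7.7
clock: 20.4
tool_pos: [0.4832, 0.0543, 0.0415]
orientation: [180.0, -0.0, -79.4]
force: [-12.4, 1.2, 35.8]
opening: 0.0003
gripper_force: 17.9
```

```bash
python3 -m crank '[[[0,0,0.004],[0,0,0],-1],[[0,0,0.02],[0,0,0],-1],[[0,0,0.04],[0,0,0],-1],[[0,0,0.05],[0,0,0],-1],[[0,0.04,0.02],[0,0,0],-1],[[0,0.04,0],[0,0,0],-1],[[0,0.04,0],[0,0,0],-1],[[0,0.04,0],[0,0,0],-1],[[0,0.04,0],[0,0,0],-1],[[0,0.04,0],[0,0,0],-1],[[0,0,0],[0,0,0],-1],[[0,0,0],[0,0,0],-1]]'; python3 - <<'E'
from h import *
from fit import rectfit
p,d=imaging.snapshot("top"); q,_=imaging.snapshot("scene")
print(rectfit("top",p,(318,205,412,300),.028,lambda q:(q[...,0]-q[...,2]>30))[0])
P=cloud("top",d); r=p.astype(int)[200:300,320:410]; m=(r[...,2]>120)&(r[...,1]<70); print(P[200:300,320:410][m].mean(0).round(4), m.sum())
cv2.imwrite("pics/c6.png",np.hstack([cv2.resize(p[190:310,310:420],(400,436),interpolation=cv2.INTER_CUBIC),cv2.resize(q[210:335,290:405],(400,436),interpolation=cv2.INTER_CUBIC)]))
E
```

```text
clock: 21.6
tool_pos: [0.4825, 0.2951, 0.1722]
orientation: [179.9, -0.0, -79.4]
force: [-0.2, -0.7, -0.2]
opening: 0.0003
gripper_force: 0.0
((455.6011657714844, 34.28095245361328), (117.99188232421875, 94.93000030517578), 10.511486053466797)
[0.482  0.047  0.0407] 30
```

View pics/c6.png

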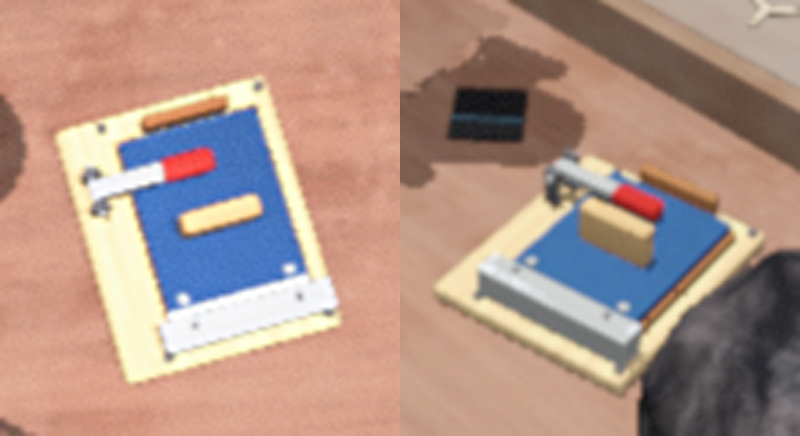

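Both views show the clamp level on the flat cover (handle at about 190,163 on the left and 640,200 on the right), and the arm is clear of everything. Handing in.

```bash
python3 -c "
from plant import close_job
print(close_job())"
```

```text
the job is handed in; nothing more can be done
None
```

I handed the job in at about 22 s: the tile is flat in the pocket, the cover is tucked under the lip and lying flat, and the clamp is pressed down and stayed closed. The bystanders were not touched on any move, but I did not re-measure them, and the hand-in gave no verdict.

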